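Pin the stop bar with a quarter-turn thumbscrew

ROBOT

A 6-joint arm with a two-finger parallel gripper is mounted at the origin on a cart in front of the work surface, level with it; the furniture and walls round the work are solid. World frame = base frame: x ahead of the robot, y to its left, z up, the work surface at z = 0. Lengths are in m, angles in rad, forces in N, time in s.
With the tool pointing down it reaches from about 0.35 to 0.975 m from the base axis. Payload 4.9 kg.
Tool frame: the origin (TCP) lies midway between the tips of the shut fingers; the grasp point (between the pads) lies 19 mm behind it; z points along the fingers, y is the line along which they close (so a half turn about z gives the same grasp; the last joint's range is limited). The gripper opens to 85 mm and grips with 20 to 120 N. Pads are 22 mm wide; open, the fingers measure 114 mm over their backs; the gripper's body (76 mm by 85 mm) begins 54 mm behind the grasp point. The pads swing forward as they close: fully open they stand 13 mm farther back than shut.
Start: joints at [-0.119, 0.053, 1.613, -0, 1.476, -0.119], TCP at [0.625, 0, 0.231] pointing down, gripper open.
Joint ranges: [-3.01, 3.01], [-1.01, 2.22], [0.06, 2.58], [-1.02, 4.17], [0.09, 2.62], [-3.14, 3.14]. Speed limits (rad/s): [2.57, 2.57, 3.14, 3.14, 3.14, 3.14].

INTERFACE

Orientations are given as a unit quaternion [x, y, z, w].
In Python, from bench import telemetry, imaging, robot gives the robot as it stands.
- The arm moves only by the tool drive_tool, never from a script. Its argument "steps" is text: rows parted by semicolons, each of 7 numbers parted by spaces: the shift along the tool's x, y, z in m, then the turn, a rotation vector about the tool's x, y, z in rad, then the opening, from 0 (shut) to 1 (fully open). In form: dx dy dz rx ry rz jaw; .... A call has exactly 5 rows; each row is the pose to reach, as a shift and turn from the pose commanded when the call began, along the tool's axes at that moment; what a row does not reach only later rows make up. A row lasts 1/8 s, in which the tool goes at most 62.5 mm and 10.7 degrees, less where a joint would pass 70% of its speed; a pose out of reach is approached as far as the arm can. A call with a gripper value outside its range is refused whole. The fingers move at their own pace and stop on an object; "grip_force" is the grip in N (left out, the last holds). Time passes only in rows, so rows that repeat a pose let the fingers close, or fill a call up. It gives the time, the measured TCP pose, the force, the opening and the grip force at its end, in the units of the state.
- telemetry.sense(): the state, without advancing time (a new reading comes with each control period).
- imaging.get_image(name): name is "scene" or "side" or "wrist"; returns (picture, depth): 400x640x3 uint8, blue, green, red; 400x640 float32, m along the optical axis (not along the pixel's ray), 0 where there is no reading.
- imaging.calibration(name): a dict with "fx", "fy", "cx", "cy" (pixels), "rvec" (rotation vector, rad) and "tvec" (3), from world to camera coordinates, as OpenCV has them. Camera axes: x right, y down, z forward; pixel columns grow to the right and rows downward; lengths in m; the calibration is good to about 2 mm. A picture is of the moment at which its call begins: read the wrist's pose just before it. calibration takes no time and is no camera call; for the wrist camera it gives the pose at the moment of the call.
- robot.close_job(): hands the job in; it is judged then, once.
The state is a dict: "t": time; "joints": joint angles; "dq": joint speeds; "joint_efforts": joint torques, N m; "eef_pos": TCP position; "ee_rot": TCP orientation; "contact_force": force on the tool from outside, world axes, zero at the start; "wrist_torque": the same for the moment, N m; "gripper_width": finger opening in m; "grip_force": force on a finger pad.
Only numpy, scipy, OpenCV 4.12 (cv2) and the standard library are available. Lean on these libraries where they do the work, as an engineer would, in place of code of your own. Each camera call takes 0.05 s, during which the arm holds its last target. There are 200 camera calls.

TASK

Fasten the aluminium stop bar to its base with the black quarter-turn thumbscrew from the blue rack: put the screw's foot down through the bar's slot, then slide screw and bar together toward the red end of the base, feeling for the matching slot in the plate hidden under the bar, until the foot drops in. Press the screw gently down against the spring ring, turn it clockwise (seen from above) about 80 degrees to its stop, and let go, so that it stays locked down with the bar lying flat in its guides. Never push or turn the screw hard (over about 40 N), and leave the ring gauge, micrometer and V-block where they are.

Things in the scene. Friction and masses are not known exactly. Their poses are not given: they have to be found in the camera images.
- fixture: Fixed grey steel base, 224 mm (its x) x 72 mm (its y) x 36 mm high, with a 40 mm high red end block at its +x end. Origin: middle of its underside, on the work surface; z up. The bar lies on a bed at z = 28 mm, in a 43 mm wide guide along x, between rails whose tops are at z = 36 mm.
- guide (a point): Middle of the base's bed (28 mm above the base's origin, same axes). Hidden under the bar, flush with the bed, is a fixed nut plate, 6 mm thick, with a through slot 21 mm along x by 11 mm along y, on the line y = 0. Its x varies: -3 to +22 mm from here, always 15 to 56 mm toward the red end (+x) from where the bar's slot starts.
- bed_floor (a point): Middle of the base's lower floor (6 mm above its origin), 16 mm below the nut plate's underside. In this room the screw's foot turns; stops under the plate let it turn clockwise only (seen from above), about 80 degrees from the slot's direction.
- stop_bar: Loose aluminium bar, 140 (its x) x 40 x 10 mm, about 0.3 kg, with an 18 mm high lug with a brass button at its -x end; lies in the base's guide with 1.5 mm play each side, its x along the base's x. Origin: middle of its underside, under its slot.
- bar_slot (a point): Centre of the bar's through slot, at the bar's upper face (10 mm above its underside, 38 mm above the work surface). The slot is 21 mm along the bar's x by 11 mm along y. Round it stands a brass clamp ring (inside 23, outside 34 mm, top 6 mm above the bar's face) on a spring: it sinks up to 5 mm; 3 N to start it, 9 N fully down.
- thumbscrew: Loose black thumbscrew, 90 g, 64 mm tall. Origin: centre of the foot's underside; z up the screw. From below: cross foot 18 (x) x 8 (y) x 6 mm, lower edge bevelled; stem 8 mm across; disc 30 mm across, z = 26 to 31 mm, which comes down on the clamp ring; flat upright wing to grip, 28 (x) x 12 mm (y), up to z = 64 mm. Same after a half turn about z.
- wing (a point): Middle of the thumbscrew's wing, 47 mm above the foot's underside, axes as the screw's: grip it across y (12 mm). Height over the work surface: 75 mm with the foot standing on the hidden plate; 65 mm with the disc touching the raised ring; below 63 mm the foot is free to turn under the plate (60 mm: ring fully down); 63 mm locked and let go.
- screw_rack: Fixed blue block, 64 (its x) x 56 x 40 mm, origin under its middle. The thumbscrew hangs by its disc in a slot in the top, its x along the block's x; lift it straight up by 30 mm to free it. Keep clear of the tall granite measuring stand on the left of the worktop (beyond x = 0.42 m, y = 0.28 m).
- ring_gauge: Bystander, loose: plain knurled steel ring, 62 mm outside, 22 mm high, lying flat; origin under its middle, on the work surface.
- micrometer: Bystander, loose: outside micrometer, 48 x 125 x 14 mm, green frame, lying flat; origin under its middle, on the work surface.
- v_block_1: Bystander, loose: steel V-block, 48 x 45 x 38 mm; origin under its middle, on the work surface.
Things that resemble listed ones, but are neither listed nor needed, are in the scene too. What is meant by the thumbscrew is not green or yellow, and is the smaller of those in its own colour.

How it is judged:
On the way:
1. the screw's foot stands on the hidden plate through the bar's slot (horizontal distance between thumbscrew and bar_slot below 0.004 m and z of thumbscrew in the frame of fixture below 0.033 m), for 0.1 s.
At the end, for the whole second after the job is handed in: Thumbscrew at rest in the bar's slot (within 5 mm, 0.2 rad of upright), underside of its foot 12 to 17.8 mm above the underside of the base, its x within 0.5 rad of the base's y; bar flat in the guide (underside 26 to 30 mm up, within 0.05 rad of level) (z of thumbscrew in the frame of fixture between 0.012 and 0.0178 m and horizontal distance between thumbscrew and bar_slot below 0.005 m and angle between the x axis of thumbscrew and the y axis of fixture, either way round below 0.5 rad and angle between thumbscrew's own z axis and vertical below 0.2 rad and angle between stop_bar's own z axis and vertical below 0.05 rad and z of stop_bar in the frame of fixture between 0.026 and 0.03 m and linear speed of thumbscrew below 0.02 m/s); the robot touches nothing.
It fails at once if the thumbscrew is pushed or turned against base or plate with more than 40 N (contact force between thumbscrew and fixture above 40 N).
It fails at once if the thumbscrew is pushed against the bar or its ring with more than 40 N (contact force between thumbscrew and stop_bar above 40 N).
It fails at once if the ring gauge is moved more than 2 cm (distance of ring_gauge from where it was at the start of the episode above 0.02 m).
It fails at once if the micrometer is moved more than 2 cm (distance of micrometer from where it was at the start of the episode above 0.02 m).
It fails at once if the v block is moved more than 2 cm (distance of v_block_1 from where it was at the start of the episode above 0.02 m).
It also fails if it takes over 72 s, if anything falls off the work surface, if the arm or the gripper's body presses on something with over 40 N, if the wrist force passes 120 N, or if a joint passes its speed limit or range.

## Working session

There is one attempt and no reset: what is moved stays moved. The work goes in short steps, Python scripts to look and compute and a tool call to move; the robot and the scene stay as the last step left them, time stands still between calls to the robot, and variables do not carry over. Pictures are saved under pics/ and viewed, at most 10 in all, crops included, and the job is handed in when it is done.

Besides the shell and the picture viewer there is one more tool, called after ">>>" by a JSON object that holds its "name" and its "arguments". drive_tool: Moves the arm, as the interface text tells. Its arguments: {"type":"object","properties":{"steps":{"type":"string"},"grip_force":{"type":"number"}},"required":["steps"]}

```bash
mkdir -p pics
cat > h.py <<'E'
import numpy as np, cv2
from bench import telemetry, imaging, robot
def grab(n, save=None):
    c=imaging.calibration(n); im,d=imaging.get_image(n)
    np.savez('last_%s.npz'%n, im=im,d=d,**{k:np.array(v) for k,v in c.items()})
    if save: cv2.imwrite('pics/'+save,im)
    return im,d,c
def load(n):
    z=np.load('last_%s.npz'%n); return z['im'],z['d'],z
def cloud(d,c):
    R=cv2.Rodrigues(np.array(c['rvec'],float))[0]; t=np.array(c['tvec'],float).ravel()
    v,u=np.mgrid[:d.shape[0],:d.shape[1]]
    P=np.stack([(u-c['cx'])/c['fx']*d,(v-c['cy'])/c['fy']*d,d],-1)
    return (P-t)@R
def ray(u,v,c,z):
    R=cv2.Rodrigues(np.array(c['rvec'],float))[0]; t=np.array(c['tvec'],float).ravel()
    o=-R.T@t; w=R.T@np.array([(u-c['cx'])/c['fx'],(v-c['cy'])/c['fy'],1.])
    return o+w*(z-o[2])/w[2]
E
python3 - <<'E'
from h import *
print(telemetry.sense())
for n in('scene','side','wrist'): grab(n,n+'0.png')
E
```

```text
{'t': 0.0, 'joints': array([-1.19013825e-01,  5.33377729e-02,  1.61432759e+00, -3.06471092e-06,
        1.47600803e+00, -1.18994862e-01]), 'dq': array([-0.00050953, -0.00034475, -0.00157035, -0.00055325, -0.00064025,
        0.00083999]), 'joint_efforts': array([ 2.70554956e-04, -3.93670499e+01, -3.70175600e+01, -1.62778279e-04,
        6.93513779e-03, -6.06393527e-06]), 'eef_pos': array([6.24360302e-01, 6.74112461e-05, 2.30054795e-01]), 'ee_rot': array([ 7.07112999e-01,  7.07099798e-01, -6.44311199e-04, -8.16848588e-04]), 'contact_force': array([-0.19968886, -0.2276934 , -0.55673159]), 'wrist_torque': array([ 0.00499762, -0.00571992, -0.03400992]), 'grip_force': 0.0, 'gripper_width': 0.08558538552346291}
```

View pics/scene0.png

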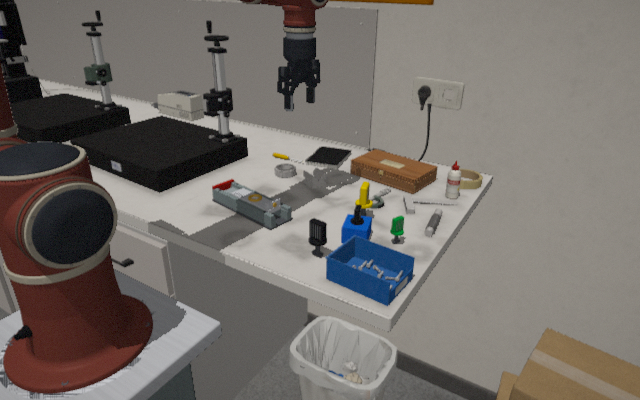

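View pics/wrist0.png

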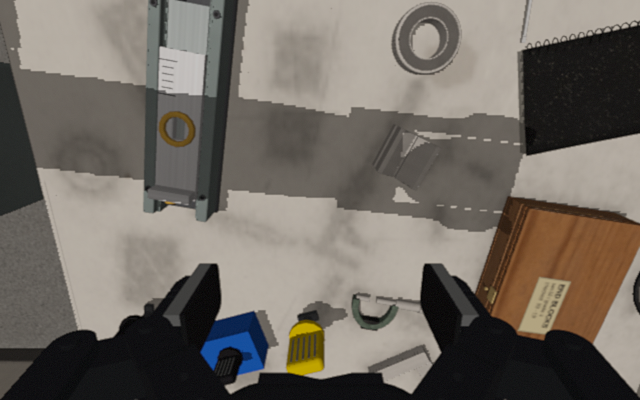

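View pics/side0.png

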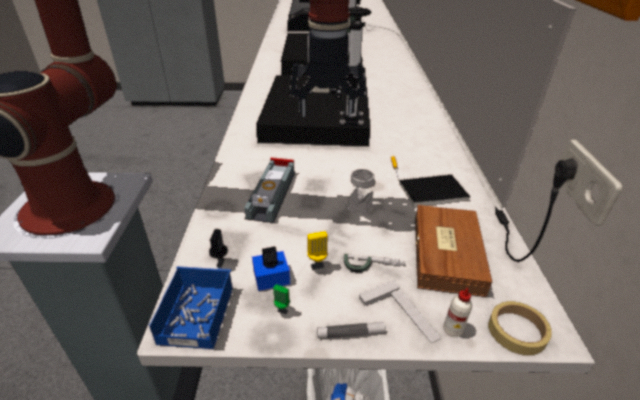

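Scene: rack with the small black screw at scene (357,225), large black decoy at (317,235), and the base with its red end at (225,185). In the wrist view the ring is at (178,129), the rack at (235,345). In the side view the rack is at (270,268).

Run:
```python
from h import *
def rect(P): 
    r=cv2.minAreaRect((P[:,:2]*1000).astype(np.float32)); return np.round(r[0],1),np.round(r[1],1),round(r[2],1)
for n in('scene','side','wrist'):
    im,d,c=load(n); P=cloud(d,c); hsv=cv2.cvtColor(im,cv2.COLOR_BGR2HSV); H,S,V=cv2.split(hsv)
    ok=d>0; z=P[...,2]
    inws=ok&(P[...,0]>.3)&(P[...,0]<.9)&(abs(P[...,1])<.5)
    print(n)
    m=(H>100)&(H<130)&(S>120)&inws
    num,lab,st,ce=cv2.connectedComponentsWithStats(m.astype(np.uint8))
    for i in range(1,num):
        if st[i,4]>100:
            q=P[(lab==i)]; print(' blue',st[i,4],ce[i].round(),q.min(0).round(3),q.max(0).round(3))
            t=q[abs(q[:,2]-.04)<.004]
            if len(t)>30: print('   top',rect(t),len(t),np.median(t[:,2]))
    m=((H>15)&(H<28)&(S>90)&inws&(z>.03)&(z<.06)).astype(np.uint8)
    num,lab,st,ce=cv2.connectedComponentsWithStats(m)
    for i in range(1,num):
        if st[i,4]>25:
            q=P[lab==i]; print(' brass',st[i,4],ce[i].round(),rect(q),q[:,2].mean().round(4))
    m=((H<8)|(H>172))&(S>120)&inws&(z>.0)&(z<.06)
    q=P[m]; 
    if len(q): print(' red',len(q),rect(q),q.mean(0).round(3), q.max(0).round(3))
    m=inws&(V<60)&(z>.045)&(z<.085)&(P[...,1]<.1)
    num,lab,st,ce=cv2.connectedComponentsWithStats(m.astype(np.uint8))
    for i in range(1,num):
        if st[i,4]>20:
            q=P[lab==i]; t=q[q[:,2]>q[:,2].max()-.006];print(' black',st[i,4],ce[i].round(),q.mean(0).round(3),q.min(0).round(3),q.max(0).round(3),'top',rect(t),len(t))
    # rails: z .034-.038 
    m=inws&(z>.033)&(z<.0375)&(S<90)&(P[...,1]>-.05)&(P[...,0]<.62)
    num,lab,st,ce=cv2.connectedComponentsWithStats(m.astype(np.uint8))
    for i in range(1,num):
        if st[i,4]>150:
            q=P[lab==i]; print(' rail',st[i,4],ce[i].round(),rect(q))
```

```text
scene
 blue 4113 [367. 263.] [ 0.335 -0.388 -0.001] [ 0.606 -0.192  0.063]
   top (array([ 443.1, -300.6]), array([251.2, 159.1]), 17.8) 812 0.04010950303455914
 brass 74 [255. 197.] (array([485.4,  41.4]), array([33.5, 30.7]), 15.9) 0.0419
 brass 121 [364. 203.] (array([ 603.1, -195.1]), array([36. , 40.8]), 29.6) 0.0466
 red 140 (array([564.3,  28.9]), array([401.4, 858.5]), 11.2) [0.533 0.146 0.036] [0.845 0.44  0.056]
 black 110 [357. 215.] [ 0.509 -0.226  0.062] [ 0.499 -0.234  0.045] [ 0.527 -0.212  0.079] top (array([ 513.1, -224.6]), array([22.7,  8.7]), 18.1) 28
 black 261 [318. 229.] [ 0.403 -0.192  0.067] [ 0.398 -0.206  0.046] [ 0.413 -0.172  0.084] top (array([ 405.3, -189.4]), array([31.9, 11.9]), 88.0) 68
 rail 315 [250. 203.] (array([487.4,  63.2]), array([223.5,  65.9]), 81.4)
side
 blue 958 [271. 272.] [ 0.484 -0.262 -0.001] [ 0.556 -0.193  0.07 ]
   top (array([ 518.9, -225.9]), array([63.6, 57.4]), 16.4) 515 0.03953910736215996
 blue 3872 [193. 305.] [ 0.34  -0.391 -0.002] [ 0.447 -0.249  0.055]
   top (array([ 393.3, -319.2]), array([134.6, 100.1]), 85.9) 378 0.0
[... 1145 characters left out ...]
9 [305. 332.] (array([ 607.8, -183.4]), array([39.7, 20.5]), 5.3) 0.0476
 red 1 (array([ 528.6, -215.6]), array([0., 0.]), 0.0) [ 0.529 -0.216  0.057] [ 0.529 -0.216  0.057]
 black 113 [124. 327.] [ 0.411 -0.171  0.057] [ 0.406 -0.172  0.045] [ 0.416 -0.17   0.07 ] top (array([ 411.5, -171.4]), array([2.5, 7.6]), 78.1) 25
 black 688 [228. 366.] [ 0.521 -0.218  0.061] [ 0.505 -0.226  0.045] [ 0.534 -0.209  0.08 ] top (array([ 523.2, -220.9]), array([18.4, 10.2]), 9.9) 147
 rail 1940 [152.  89.] (array([466.2,  66.2]), array([173.2,  13. ]), 79.8)
 rail 2540 [210. 107.] (array([517.4,  50.8]), array([205.2,  14.3]), 79.9)
 rail 174 [148. 204.] (array([448.2, -33.1]), array([24.3, 12.2]), 80.1)
```

>>> {"name": "drive_tool", "arguments": {"steps": "-0.045 -0.032 0.005 0 0 0.18 0.6; -0.09 -0.064 0.01 0 0 0.36 0.6; -0.135 -0.096 0.015 0 0 0.54 0.6; -0.18 -0.128 0.02 0 0 0.72 0.6; -0.225 -0.16 0.025 0 0 0.9 0.6"}}

```text
t: 0.78
eef_pos: [0.4636, -0.2261, 0.2059]
ee_rot: [0.945, 0.326, -0.0, -0.0]
contact_force: [-0.3, -0.0, -0.1]
gripper_width: 0.0512
grip_force: 0.0
```

>>> {"name": "drive_tool", "arguments": {"steps": "0 0 0 0 0 0.18 0.6; 0 0 0 0 0 0.374 0.6; 0 0 0 0 0 0.374 0.6; 0 0 0 0 0 0.374 0.6; 0 0 0 0 0 0.374 0.6"}}

```text
t: 1.4
eef_pos: [0.4651, -0.2248, 0.2062]
ee_rot: [0.989, 0.149, -0.0, -0.0]
contact_force: [0.2, -0.2, 0.6]
gripper_width: 0.0513
grip_force: 0.0
```

```bash
cat >> h.py <<'E'
def yaw(q): # heading of tool y in deg
    from scipy.spatial.transform import Rotation as R
    v=R.from_quat(q).as_matrix(); return np.degrees(np.arctan2(v[1,1],v[0,1]))
def comp(m,lo):
    num,lab,st,ce=cv2.connectedComponentsWithStats(m.astype(np.uint8))
    return [(st[i,4],ce[i],lab==i) for i in range(1,num) if st[i,4]>lo]
def rect(P):
    r=cv2.minAreaRect((P[:,:2]*1000).astype(np.float32)); return np.round(r[0],1),np.round(r[1],1),round(r[2],1)
def st(): 
    s=telemetry.sense(); print('t',round(s['t'],2),s['eef_pos'].round(4),'yaw',round(yaw(s['ee_rot']),2),'F',s['contact_force'].round(1),'T',s['wrist_torque'].round(2),'w',round(s['gripper_width'],4),'g',round(s['grip_force'],1)); return s
E
python3 - <<'E'
from h import *
s=st()
im,d,c=grab('wrist','wrist1.png'); P=cloud(d,c); H,S,V=cv2.split(cv2.cvtColor(im,cv2.COLOR_BGR2HSV)); z=P[...,2]
m=(H>100)&(H<130)&(S>120)&(d>0)&(abs(z-.04)<.004)
for a,ce,mm in comp(m,100): print('blue',a,ce.round(),rect(P[mm]),np.median(P[mm][:,2]))
m=(V<70)&(d>0)&(z>.046)&(z<.09)
for a,ce,mm in comp(m,50):
    q=P[mm]; t=q[q[:,2]>.072]; print('black',a,ce.round(),q.max(0).round(3),len(t),rect(t) if len(t)>5 else '')
E
```

```text
t 1.4 [ 0.4651 -0.2248  0.2062] yaw -72.89 F [ 0.2 -0.2  0.6] T [ 0.03  0.01 -0.02] w 0.0513 g 0.0
blue 3571 [337. 119.] (array([ 518.2, -224.2]), array([62.8, 54.2]), 16.6) 0.04083141418934928
blue 376 [387. 231.] (array([ 431.6, -301. ]), array([ 70.8, 156. ]), 28.4) 0.03986791320440314
blue 304 [347. 302.] (array([ 346.2, -292.5]), array([77.9,  2.2]), 85.8) 0.040167105732179804
black 729 [338. 123.] [ 0.532 -0.211  0.082] 545 (array([ 518.5, -224.2]), array([27.3, 12.5]), 17.7)
black 153 [438. 116.] [ 0.559 -0.298  0.061] 0 
black 1192 [263. 230.] [ 0.42  -0.172  0.085] 775 (array([ 411.9, -189. ]), array([33.8, 15. ]), 86.9)
```

View pics/wrist1.png

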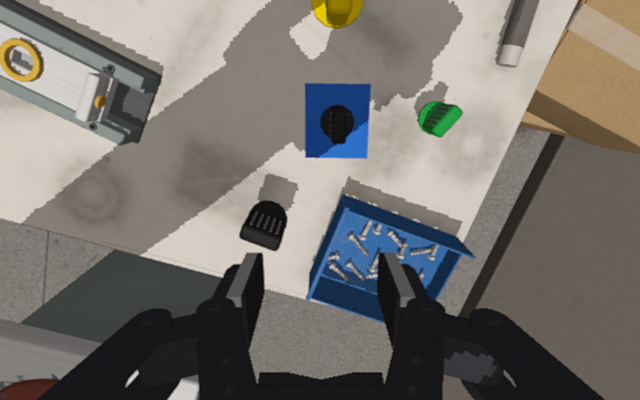

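The rack's top is at wrist (337,119), with the screw's wing at (338,123): about (0.5185, −0.2242), yaw 17°. All views agree.

>>> {"name": "drive_tool", "arguments": {"steps": "0.025 0.0075 0 0 0 0 0.5; 0.051 0.015 0.03 0 0 0 0.5; 0.051 0.015 0.075 0 0 0 0.5; 0.051 0.015 0.12 0 0 0 0.5; 0.051 0.015 0.145 0 0 0 0.5", "grip_force": 60}}

```text
t: 2.08
eef_pos: [0.5168, -0.2233, 0.0582]
ee_rot: [0.989, 0.149, -0.002, -0.001]
contact_force: [-0.2, 0.2, -0.1]
gripper_width: 0.0428
grip_force: 0.0
```

>>> {"name": "drive_tool", "arguments": {"steps": "0 0 0.012 0 0 0 0.5; 0 0 0.012 0 0 0 0.3; 0 0 0.012 0 0 0 0; 0 0 0.012 0 0 0 0; 0 0 0.012 0 0 0 0"}}

```text
t: 2.7
eef_pos: [0.5192, -0.225, 0.0509]
ee_rot: [0.989, 0.148, 0.001, 0.001]
contact_force: [-0.5, -0.1, 3.9]
gripper_width: 0.0106
grip_force: 61.1
```

```bash
python3 -c "
from h import *
st()"
```

```text
t 2.7 [ 0.5192 -0.225   0.0509] yaw -72.99 F [-0.5 -0.1  3.9] T [ 0.02  0.06 -0.01] w 0.0106 g 61.1
```

>>> {"name": "drive_tool", "arguments": {"steps": "0 0 -0.025 0 0 0 0; 0 0 -0.065 0 0 0 0; 0 0 -0.11 0 0 0 0; 0.002 -0.045 -0.11 0 0 -0.18 0; 0.004 -0.09 -0.11 0 0 -0.36 0"}}

```text
t: 3.32
eef_pos: [0.4957, -0.1367, 0.1604]
ee_rot: [0.946, 0.325, 0.001, 0.001]
contact_force: [-0.5, 1.8, -0.6]
gripper_width: 0.0108
grip_force: 60.5
```

>>> {"name": "drive_tool", "arguments": {"steps": "0.01 -0.025 0 0 0 -0.18 0; 0.02 -0.05 0 0 0 -0.36 0; 0.03 -0.07 0 0 0 -0.54 0; 0.037 -0.086 0 0 0 -0.72 0; 0.037 -0.086 0 0 0 -0.74 0"}}

```text
t: 3.95
eef_pos: [0.4721, -0.0458, 0.1592]
ee_rot: [0.766, 0.643, -0.0, 0.0]
contact_force: [0.1, -0.3, -0.7]
gripper_width: 0.0108
grip_force: 60.5
```

>>> {"name": "drive_tool", "arguments": {"steps": "0 0 0 0 0 0 0; 0 0 0 0 0 0 0; 0 0 0 0 0 0 0; 0 0 0 0 0 0 0; 0 0 0 0 0 0 0"}}

```text
t: 4.58
eef_pos: [0.4725, -0.0466, 0.1593]
ee_rot: [0.766, 0.643, -0.0, -0.0]
contact_force: [0.2, -0.4, -1.5]
gripper_width: 0.0111
grip_force: 60.5
```

Run:
```python
from h import *
s=st()
im,d,c=grab('wrist','wrist2.png'); P=cloud(d,c); H,S,V=cv2.split(cv2.cvtColor(im,cv2.COLOR_BGR2HSV)); z=P[...,2]
m=(H>15)&(H<28)&(S>90)&(d>0)&(abs(z-.043)<.006)
for a,ce,mm in comp(m,100):
    cs,_=cv2.findContours(mm.astype(np.uint8),0,1); k=max(cs,key=cv2.contourArea); e=cv2.fitEllipse(k)
    print('brass',a,np.round(e,1) if 0 else e,rect(P[mm]),P[mm][:,2].mean(), ray(e[0][0],e[0][1],c,.044).round(4))
m=(d>0)&(z>.034)&(z<.0375)&(S<90)&(P[...,1]>-.08)&(P[...,1]<.2)
for a,ce,mm in comp(m,300): print('rail',a,ce.round(),rect(P[mm]),P[mm][:,2].mean())
im2,d2,c2=grab('side'); P2=cloud(d2,c2); z2=P2[...,2]
m=(d2>0)&(abs(P2[...,0]-.473)<.05)&(abs(P2[...,1]+.047)<.05)&(z2>.1)&(z2<.17)
print('lowest held', z2[m].min() if m.any() else None)
```

```text
t 4.58 [ 0.4725 -0.0466  0.1593] yaw -9.99 F [ 0.2 -0.4 -1.5] T [-0.   -0.02  0.02] w 0.0111 g 60.5
brass 938 ((320.5279541015625, 70.71857452392578), (45.75931167602539, 48.910343170166016), 1.7826653718948364) (array([488.6,  41.4]), array([32.2, 31.8]), 80.3) 0.04457246132002321 [0.4886 0.0416 0.044 ]
brass 791 ((493.9659729003906, 314.5171813964844), (22.052648544311523, 51.21033477783203), 67.95850372314453) (array([ 603.4, -183.4]), array([40.3, 18.8]), 25.3) 0.04411922239215169 [ 0.6043 -0.1827  0.044 ]
rail 2569 [284.  92.] (array([457.8,  23.4]), array([138. ,  11.8]), 79.9) 0.036470895553120275
rail 2635 [357.  93.] (array([511.4,  14.2]), array([138. ,  11.9]), 80.0) 0.03648213011851194
rail 357 [608.  51.] (array([694.5,  19.6]), array([48.2, 11.2]), 64.2) 0.03580918817913364
lowest held 0.12195242972407734
```

View pics/wrist2.png

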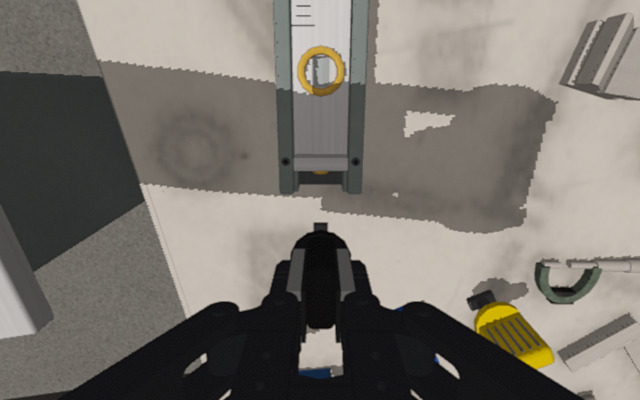

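The screw is held well: foot tip at about (320,225), ring at (320,71), aligned with the guide. I'll check the foot's position in the hand using the same camera.

Run:
```python
from h import *
im,d,c=load('wrist'); P=cloud(d,c); z=P[...,2]
T=np.array([.4725,-.0466]); a=np.radians(80); ex=np.array([np.cos(a),np.sin(a)]); ey=np.array([np.sin(a),-np.cos(a)])
m=np.zeros(z.shape,bool); m[215:262,290:350]=True; m&=(d>0)&(z>.11)&(z<.165)
Q=P[m]; rel=np.c_[(Q[:,:2]-T)@ex,(Q[:,:2]-T)@ey,Q[:,2]]*1000
for lo,hi in((118,124),(124,130),(130,144),(144,150),(150,156)):
    k=rel[(rel[:,2]>lo)&(rel[:,2]<=hi)]
    if len(k): print(lo,hi,len(k),'x',k[:,0].min().round(1),k[:,0].max().round(1),'y',np.percentile(k[:,1],[2,50,98]).round(1))
r=np.array([.4886,.0415])-T; print('ring rel tool',r@ex,r@ey)
```

```text
124 130 114 x 4.6 8.4 y [-3.3  0.4  4.2]
130 144 12 x 5.8 8.1 y [-2.8 -0.1  4. ]
144 150 11 x 7.8 13.5 y [-8.6 -1.  11.8]
150 156 508 x 0.1 14.3 y [-13.3   0.2  13.4]
ring rel tool 0.08955729870081311 0.0005570003710399802
```

>>> {"name": "drive_tool", "arguments": {"steps": "0.045 0 0 0 0 0 0; 0.09 0.0005 0.02 0 0 0 0; 0.09 0.0005 0.06 0 0 0 0; 0.09 0.0005 0.072 0 0 0 0; 0.09 0.0005 0.072 0 0 0 0"}}

```text
t: 5.3
eef_pos: [0.4879, 0.0418, 0.0867]
ee_rot: [0.766, 0.643, -0.001, -0.001]
contact_force: [0.5, 0.9, 0.4]
gripper_width: 0.011
grip_force: 60.5
```

Run:
```python
from h import *
s=st()
im,d,c=grab('wrist'); im2,d2,c2=grab('side'); grab('scene')
big=lambda i,y,x,h,w,k: cv2.resize(i[y:y+h,x:x+w],None,fx=k,fy=k,interpolation=cv2.INTER_CUBIC)
a=big(im,150,220,150,200,2); sm=load('scene')[0]; b=big(sm,160,205,75,100,4); e=big(im2,140,230,75,100,4)
cv2.imwrite('pics/c3.png',np.vstack([np.hstack([b,e])]))
cv2.imwrite('pics/c3w.png',big(im,0,160,300,320,2))
```

```text
t 5.3 [0.4879 0.0418 0.0867] yaw -10.0 F [0.5 0.9 0.4] T [-0.01  0.02  0.01] w 0.011 g 60.5
```

View pics/c3.png

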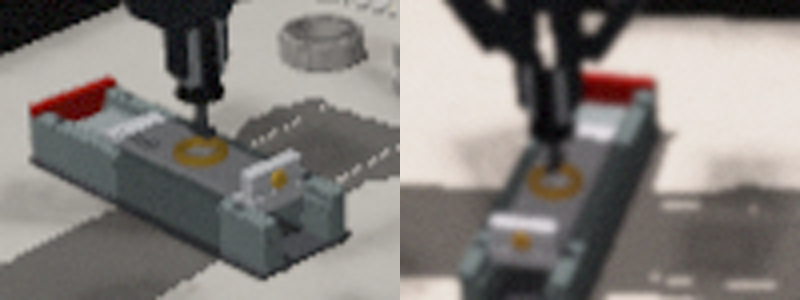

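The screw stands right over the ring in both views. Next, lower the foot gently into the ring and slot.

>>> {"name": "drive_tool", "arguments": {"steps": "0 0.0004 0 0 0 0 0; 0 0.0004 0.003 0 0 0 0; 0 0.0004 0.006 0 0 0 0; 0 0.0004 0.009 0 0 0 0; 0 0.0004 0.011 0 0 0 0"}}

```text
t: 6.08
eef_pos: [0.4887, 0.042, 0.0759]
ee_rot: [0.766, 0.643, -0.0, -0.0]
contact_force: [-0.7, -0.3, -1.3]
gripper_width: 0.0108
grip_force: 60.5
```

```bash
python3 -c "
from h import *
st()"
```

```text
t 6.08 [0.4887 0.042  0.0759] yaw -9.97 F [-0.7 -0.3 -1.3] T [-0.03  0.01  0.  ] w 0.0108 g 60.5
```

>>> {"name": "drive_tool", "arguments": {"steps": "0 0 0.001 0 0 0 0; 0 0 0.002 0 0 0 0; 0 0 0.003 0 0 0 0; 0 0 0.004 0 0 0 0; 0 0 0.004 0 0 0 0"}}

```text
t: 6.7
eef_pos: [0.4888, 0.042, 0.0722]
ee_rot: [0.766, 0.643, -0.0, -0.0]
contact_force: [-0.5, -0.4, -2.1]
gripper_width: 0.0111
grip_force: 60.5
```

```bash
python3 -c "
from h import *
st()"
```

```text
t 6.7 [0.4888 0.042  0.0722] yaw -9.97 F [-0.5 -0.4 -2.1] T [ 0.   -0.02  0.04] w 0.0111 g 60.5
```

>>> {"name": "drive_tool", "arguments": {"steps": "0 0 0.001 0 0 0 0; 0 0 0.002 0 0 0 0; 0 0 0.003 0 0 0 0; 0 0 0.004 0 0 0 0; 0 0 0.005 0 0 0 0"}}

```text
t: 7.32
eef_pos: [0.4889, 0.042, 0.0672]
ee_rot: [0.766, 0.643, 0.0, 0.0]
contact_force: [0.5, 0.3, -0.8]
gripper_width: 0.0107
grip_force: 60.5
```

>>> {"name": "drive_tool", "arguments": {"steps": "0 0 0.0005 0 0 0 0; 0 0 0.001 0 0 0 0; 0 0 0.0015 0 0 0 0; 0 0 0.002 0 0 0 0; 0 0 0.002 0 0 0 0"}}

```text
t: 7.95
eef_pos: [0.4889, 0.042, 0.0652]
ee_rot: [0.766, 0.643, -0.0, -0.0]
contact_force: [0.0, -0.3, 0.1]
gripper_width: 0.0111
grip_force: 60.5
```

```bash
python3 -c "
from h import *
st()"
```

```text
t 7.95 [0.4889 0.042  0.0652] yaw -9.97 F [ 0.  -0.3  0.1] T [-0.01  0.02 -0.02] w 0.0111 g 60.5
```

>>> {"name": "drive_tool", "arguments": {"steps": "0 0 0.0004 0 0 0 0; 0 0 0.0008 0 0 0 0; 0 0 0.0012 0 0 0 0; 0 0 0.0012 0 0 0 0; 0 0 0.0012 0 0 0 0"}}

```text
t: 8.57
eef_pos: [0.4891, 0.042, 0.0649]
ee_rot: [0.766, 0.643, -0.0, -0.0]
contact_force: [-3.1, 0.5, 5.9]
gripper_width: 0.0113
grip_force: 61.5
```

```bash
python3 -c "
from h import *
st()"
```

```text
t 8.57 [0.4891 0.042  0.0649] yaw -9.97 F [-3.1  0.5  5.9] T [-0.    0.55 -0.01] w 0.0113 g 61.5
```

The foot stands on the plate (TCP z 0.0649, so foot at about 0.028) with about 6 N. The screw is about 20 mm short of the guide's middle, so the nut slot lies roughly 17–42 mm ahead. I'll slide 12 mm first.

>>> {"name": "drive_tool", "arguments": {"steps": "0.002 -0.0003 0 0 0 0 0; 0.0045 -0.0003 0 0 0 0 0; 0.007 -0.0003 0 0 0 0 0; 0.0095 -0.0003 0 0 0 0 0; 0.012 -0.0003 0 0 0 0 0"}}

```text
t: 9.2
eef_pos: [0.4915, 0.0527, 0.0649]
ee_rot: [0.766, 0.643, -0.0, 0.002]
contact_force: [-2.0, -5.2, 5.2]
gripper_width: 0.0111
grip_force: 61.4
```

```bash
python3 -c "
from h import *
st()"
```

```text
t 9.2 [0.4915 0.0527 0.0649] yaw -9.95 F [-2.  -5.2  5.2] T [-1.16  0.19 -0.  ] w 0.0111 g 61.4
```

>>> {"name": "drive_tool", "arguments": {"steps": "0.001 -0.0003 0 0 0 0 0; 0.002 -0.0005 0 0 0 0 0; 0.003 -0.0005 0 0 0 0 0; 0.004 -0.0005 0 0 0 0 0; 0.004 -0.0005 0 0 0 0 0"}}

```text
t: 9.82
eef_pos: [0.4918, 0.0568, 0.0649]
ee_rot: [0.766, 0.643, -0.0, 0.002]
contact_force: [-0.5, -5.3, 4.7]
gripper_width: 0.011
grip_force: 61.2
```

```bash
python3 -c "
from h import *
s=st();p=s['eef_pos'];print('lateral mm',((p[0]-.4886)*.9848-(p[1]-.0415)*.1736)*1e3)"
```

```text
t 9.82 [0.4918 0.0568 0.0649] yaw -9.95 F [-0.5 -5.3  4.7] T [-1.12  0.13  0.02] w 0.011 g 61.2
lateral mm 0.4992942187176967
```

>>> {"name": "drive_tool", "arguments": {"steps": "0.001 -0.0003 0.0002 0 0 0 0; 0.002 -0.0003 0.0002 0 0 0 0; 0.003 -0.0003 0.0002 0 0 0 0; 0.004 -0.0003 0.0002 0 0 0 0; 0.004 -0.0003 0.0002 0 0 0 0"}}

```text
t: 10.45
eef_pos: [0.4923, 0.0606, 0.0649]
ee_rot: [0.766, 0.643, -0.0, 0.002]
contact_force: [-1.2, -6.8, 5.8]
gripper_width: 0.011
grip_force: 61.3
```

```bash
python3 -c "
from h import *
s=st();p=s['eef_pos'];print('lateral mm',((p[0]-.4886)*.9848-(p[1]-.0415)*.1736)*1e3)"
```

```text
t 10.45 [0.4923 0.0606 0.0649] yaw -9.94 F [-1.2 -6.8  5.8] T [-1.22  0.18 -0.03] w 0.011 g 61.3
lateral mm 0.3544497524447395
```

>>> {"name": "drive_tool", "arguments": {"steps": "0.001 -0.0001 0 0 0 0 0; 0.002 -0.0001 0 0 0 0 0; 0.003 -0.0001 0 0 0 0 0; 0.004 -0.0001 0 0 0 0 0; 0.004 -0.0001 0 0 0 0 0"}}

```text
t: 11.08
eef_pos: [0.4929, 0.0646, 0.0648]
ee_rot: [0.766, 0.643, -0.0, 0.002]
contact_force: [-1.6, -5.2, 6.6]
gripper_width: 0.011
grip_force: 61.3
```

>>> {"name": "drive_tool", "arguments": {"steps": "0.001 -0.0001 0 0 0 0 0; 0.002 -0.0001 0 0 0 0 0; 0.003 -0.0001 0 0 0 0 0; 0.004 -0.0001 0 0 0 0 0; 0.004 -0.0001 0 0 0 0 0"}}

```text
t: 11.7
eef_pos: [0.4935, 0.0686, 0.0648]
ee_rot: [0.766, 0.643, -0.0, 0.002]
contact_force: [-1.1, -6.1, 4.9]
gripper_width: 0.0106
grip_force: 61.3
```

>>> {"name": "drive_tool", "arguments": {"steps": "0.001 -0.0001 0 0 0 0 0; 0.002 -0.0001 0 0 0 0 0; 0.003 -0.0001 0 0 0 0 0; 0.004 -0.0001 0 0 0 0 0; 0.004 -0.0001 0 0 0 0 0"}}

```text
t: 12.32
eef_pos: [0.4941, 0.0726, 0.0648]
ee_rot: [0.766, 0.643, -0.0, 0.002]
contact_force: [-1.2, -5.3, 5.2]
gripper_width: 0.0112
grip_force: 61.3
```

>>> {"name": "drive_tool", "arguments": {"steps": "0.001 0 0 0 0 0 0; 0.002 0 0 0 0 0 0; 0.003 0 0 0 0 0 0; 0.004 0 0 0 0 0 0; 0.004 0 0 0 0 0 0"}}

```text
t: 12.95
eef_pos: [0.4941, 0.0774, 0.0639]
ee_rot: [0.766, 0.643, 0.0, 0.001]
contact_force: [1.6, -4.5, 0.7]
gripper_width: 0.0112
grip_force: 60.9
```

z has dropped 0.9 mm and the load is gone, so the foot has found the slot. Next, lower it.

>>> {"name": "drive_tool", "arguments": {"steps": "0 0 0.0005 0 0 0 0; 0 0 0.001 0 0 0 0; 0 0 0.0015 0 0 0 0; 0 0 0.002 0 0 0 0; 0 0 0.002 0 0 0 0"}}

```text
t: 13.58
eef_pos: [0.4935, 0.0778, 0.0617]
ee_rot: [0.766, 0.643, -0.0, -0.0]
contact_force: [-0.2, -3.2, 0.1]
gripper_width: 0.0108
grip_force: 60.8
```

```bash
python3 -c "
from h import *
s=st();p=s['eef_pos'];print('lateral mm',((p[0]-.4886)*.9848-(p[1]-.0415)*.1736)*1e3)"
```

```text
t 13.57 [0.4935 0.0778 0.0617] yaw -9.97 F [-0.2 -3.2  0.1] T [-0.75  0.14  0.01] w 0.0108 g 60.8
lateral mm -1.4864156770101447
```

>>> {"name": "drive_tool", "arguments": {"steps": "-0.0003 0.0005 0.001 0 0 0 0; -0.0005 0.001 0.002 0 0 0 0; -0.0005 0.001 0.003 0 0 0 0; -0.0005 0.001 0.004 0 0 0 0; -0.0005 0.001 0.005 0 0 0 0"}}

```text
t: 14.2
eef_pos: [0.4946, 0.0773, 0.0567]
ee_rot: [0.766, 0.643, 0.0, -0.0]
contact_force: [-0.4, 0.9, -1.1]
gripper_width: 0.011
grip_force: 60.6
```

```bash
python3 -c "
from h import *
s=st();p=s['eef_pos'];print('lateral mm',((p[0]-.4886)*.9848-(p[1]-.0415)*.1736)*1e3)"
```

```text
t 14.2 [0.4946 0.0773 0.0567] yaw -9.97 F [-0.4  0.9 -1.1] T [-0.    0.01  0.  ] w 0.011 g 60.6
lateral mm -0.33432144424496224
```

Free of side load; the foot is now at about 0.020. Next, press onto the ring: target TCP z ≈ 0.0515.

>>> {"name": "drive_tool", "arguments": {"steps": "0 0 0.0012 0 0 0 0; 0 0 0.0025 0 0 0 0; 0 0 0.0037 0 0 0 0; 0 0 0.005 0 0 0 0; 0 0 0.005 0 0 0 0"}}

```text
t: 14.82
eef_pos: [0.4947, 0.0771, 0.0523]
ee_rot: [0.766, 0.643, 0.0, -0.0]
contact_force: [-2.5, 0.3, 4.9]
gripper_width: 0.011
grip_force: 61.4
```

```bash
python3 -c "
from h import *
s=st()"
```

```text
t 14.82 [0.4947 0.0771 0.0523] yaw -9.97 F [-2.5  0.3  4.9] T [0.12 0.53 0.03] w 0.011 g 61.4
```

>>> {"name": "drive_tool", "arguments": {"steps": "0 -0.0002 0.0005 0 0 0 0; 0 -0.0003 0.001 0 0 0 0; 0 -0.0003 0.0015 0 0 0 0; 0 -0.0003 0.0015 0 0 0 0; 0 -0.0003 0.0015 0 0 0 0"}}

```text
t: 15.45
eef_pos: [0.4947, 0.0771, 0.0512]
ee_rot: [0.766, 0.643, 0.0, 0.0]
contact_force: [-3.3, -0.0, 6.3]
gripper_width: 0.011
grip_force: 61.6
```

```bash
python3 -c "
from h import *
s=st()"
```

```text
t 15.45 [0.4947 0.0771 0.0512] yaw -9.97 F [-3.3 -0.   6.3] T [-0.03  0.57 -0.02] w 0.011 g 61.6
```

>>> {"name": "drive_tool", "arguments": {"steps": "0 0 0 0 0 0.08 0; 0 0 0 0 0 0.16 0; 0 0 0 0 0 0.24 0; 0 0 0 0 0 0.32 0; 0 0 0 0 0 0.4 0"}}

```text
t: 16.08
eef_pos: [0.4955, 0.0773, 0.0515]
ee_rot: [0.879, 0.477, 0.001, 0.0]
contact_force: [-1.1, 0.2, 6.1]
gripper_width: 0.0111
grip_force: 61.5
```

```bash
python3 -c "
from h import *
s=st()"
```

```text
t 16.07 [0.4955 0.0773 0.0515] yaw -33.03 F [-1.1  0.2  6.1] T [0.18 0.3  0.04] w 0.0111 g 61.5
```

>>> {"name": "drive_tool", "arguments": {"steps": "0 0 0 0 0 0.08 0; 0 0 0 0 0 0.16 0; 0 0 0 0 0 0.24 0; 0 0 0 0 0 0.32 0; 0 0 0 0 0 0.4 0"}}

```text
t: 16.7
eef_pos: [0.4957, 0.0772, 0.0516]
ee_rot: [0.956, 0.293, 0.001, 0.0]
contact_force: [-0.3, 1.0, 5.8]
gripper_width: 0.0111
grip_force: 61.5
```

```bash
python3 -c "
from h import *
s=st()"
```

```text
t 16.7 [0.4957 0.0772 0.0516] yaw -55.95 F [-0.3  1.   5.8] T [0.05 0.15 0.07] w 0.0111 g 61.5
```

>>> {"name": "drive_tool", "arguments": {"steps": "0 0 0 0 0 0.08 0; 0 0 0 0 0 0.16 0; 0 0 0 0 0 0.24 0; 0 0 0 0 0 0.32 0; 0 0 0 0 0 0.4 0"}}

```text
t: 17.32
eef_pos: [0.4958, 0.0772, 0.0517]
ee_rot: [0.995, 0.097, 0.002, 0.0]
contact_force: [-0.4, 0.0, 5.9]
gripper_width: 0.011
grip_force: 61.4
```

```bash
python3 -c "
from h import *
s=st()"
```

```text
t 17.32 [0.4958 0.0772 0.0517] yaw -78.87 F [-0.4  0.   5.9] T [0.02 0.21 0.06] w 0.011 g 61.4
```

>>> {"name": "drive_tool", "arguments": {"steps": "0 0 0 0 0 0.02 0; 0 0 0 0 0 0.04 0; 0 0 0 0 0 0.06 0; 0 0 0 0 0 0.08 0; 0 0 0 0 0 0.08 0"}}

```text
t: 17.95
eef_pos: [0.4958, 0.0772, 0.0517]
ee_rot: [0.998, 0.058, 0.002, -0.0]
contact_force: [-1.1, 0.7, 5.6]
gripper_width: 0.0112
grip_force: 61.5
```

```bash
python3 -c "
from h import *
s=st()"
```

```text
t 17.95 [0.4958 0.0772 0.0517] yaw -83.31 F [-1.1  0.7  5.6] T [0.11 0.14 0.03] w 0.0112 g 61.5
```

>>> {"name": "drive_tool", "arguments": {"steps": "0 0 0 0 0 0.015 0; 0 0 0 0 0 0.03 0; 0 0 0 0 0 0.045 0; 0 0 0 0 0 0.06 0; 0 0 0 0 0 0.06 0"}}

```text
t: 18.58
eef_pos: [0.4958, 0.0772, 0.0517]
ee_rot: [1.0, 0.028, 0.002, -0.0]
contact_force: [-0.7, 0.8, 6.3]
gripper_width: 0.011
grip_force: 61.5
```

```bash
python3 -c "
from h import *
s=st()"
```

```text
t 18.57 [0.4958 0.0772 0.0517] yaw -86.74 F [-0.7  0.8  6.3] T [ 0.05  0.12 -0.04] w 0.011 g 61.5
```

>>> {"name": "drive_tool", "arguments": {"steps": "0 0 0 0 0 0.01 0; 0 0 0 0 0 0.02 0; 0 0 0 0 0 0.03 0; 0 0 0 0 0 0.035 0; 0 0 0 0 0 0.035 0"}}

```text
t: 19.2
eef_pos: [0.4957, 0.0771, 0.0517]
ee_rot: [1.0, 0.011, 0.002, -0.0]
contact_force: [-1.4, 0.1, 5.9]
gripper_width: 0.0108
grip_force: 61.5
```

```bash
python3 -c "
from h import *
s=st()"
```

```text
t 19.2 [0.4957 0.0771 0.0517] yaw -88.74 F [-1.4  0.1  5.9] T [0.08 0.16 0.04] w 0.0108 g 61.5
```

Turned 79°, close to the stop, with no torque peak. Ease off, then open and withdraw.

>>> {"name": "drive_tool", "arguments": {"steps": "0 0 -0.001 0 0 0 0; 0 0 -0.002 0 0 0 0; 0 0 -0.002 0 0 0 0; 0 0 -0.002 0 0 0.0 0.15; 0 0 -0.002 0 0 0 0.35"}}

```text
t: 19.82
eef_pos: [0.493, 0.077, 0.0513]
ee_rot: [1.0, 0.011, -0.002, 0.0]
contact_force: [0.1, -0.6, 0.7]
gripper_width: 0.0291
grip_force: 0.0
```

>>> {"name": "drive_tool", "arguments": {"steps": "0 0 0 0 0 0 0.35; 0 0 -0.01 0 0 0 0.35; 0 0 -0.04 0 0 0 0.35; -0.05 0 -0.09 0 0 0 0.35; -0.1 0 -0.12 0 0 0 0.35"}}

```text
t: 20.45
eef_pos: [0.3974, 0.0749, 0.173]
ee_rot: [1.0, 0.011, 0.001, 0.0]
contact_force: [0.1, 0.2, 1.1]
gripper_width: 0.0298
grip_force: 0.0
```

Run:
```python
from h import *
s=st()
im,d,c=grab('wrist','wrist4.png'); P=cloud(d,c); H,S,V=cv2.split(cv2.cvtColor(im,cv2.COLOR_BGR2HSV)); z=P[...,2]
m=(V<80)&(d>0)&(z>.04)&(z<.095)&(np.hypot(P[...,0]-.4957,P[...,1]-.0771)<.03)
for a,ce,mm in comp(m,50):
    q=P[mm]; t=q[q[:,2]>.07]; print('screw',a,ce.round(),'top z',np.percentile(q[:,2],99),rect(t) if len(t)>5 else '')
im2,d2,c2=grab('side'); sm,_,_=grab('scene')
big=lambda i,y,x,h,w,k: cv2.resize(i[y:y+h,x:x+w],None,fx=k,fy=k,interpolation=cv2.INTER_CUBIC)
cv2.imwrite('pics/c5.png',np.vstack([np.hstack([big(sm,150,205,75,100,4),big(im2,130,230,75,100,4)]),big(im,0,120,150,400,2)[:300]]))
```

```text
t 20.45 [0.3974 0.0749 0.173 ] yaw -88.76 F [0.1 0.2 1.1] T [0.01 0.04 0.02] w 0.0298 g 0.0
screw 1502 [320.  58.] top z 0.0822384291705249 (array([495.4,  76.4]), array([27.9, 12.4]), 1.4)
```

View pics/c5.png

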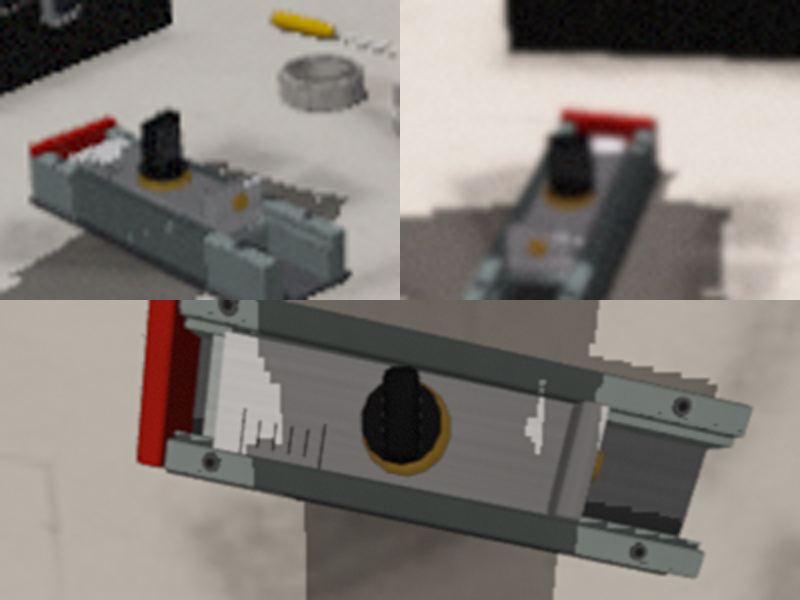

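The screw stands upright on the ring with its wing across the bar (11° off the base's y), and the bar lies flat. I'll check the wing's height against the rails once more, then hand in.

Run:
```python
from h import *
s=st()
for n in('wrist','side'):
    im,d,c=load(n); P=cloud(d,c); z=P[...,2]; V=im.max(2)
    r=np.hypot(P[...,0]-.4957,P[...,1]-.0771)
    a=z[(d>0)&(r<.012)&(V<80)&(z>.07)&(z<.09)]; h=np.histogram(a,bins=np.arange(.07,.09,.001))
    b=z[(d>0)&(r<.05)&(abs(z-.036)<.006)]
    print(n,np.median(a),h[0]); print(np.histogram(b,bins=np.arange(.03,.042,.001))[0])
print(robot.close_job())
```

```text
t 20.6 [0.3983 0.0751 0.1746] yaw -88.74 F [0.9 0.9 0.7] T [-0.02 -0.04  0.05] w 0.0296 g 0.0
wrist 0.08056589736170129 [  0   1   0   0   1   2   9  23  30 151 301 200  26   0   0   0   0   0
   0]
[  42   23   27   31   94  594 1772 1827 2798 1939  269   78]
side 0.07783917911582472 [3 2 3 3 3 3 3 5 6 9 5 1 0 0 0 0 0 0 0]
[ 6  7  4 29 41 67 74 53 47 11  7 11]
the job is handed in; nothing more can be done
None
```

The thumbscrew is in the bar's slot, turned about 79° clockwise and left locked down with the bar flat; I handed the job in at about 20.6 s, but the interface returned no verdict. The measured wrist forces stayed well below 40 N.

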